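# Refit the hot plate's control knob and turn it off

## Robot

A 6-joint arm with a two-finger parallel gripper is mounted at the origin on the work surface. World frame = base frame: x ahead of the robot, y to its left, z up, the work surface at z = 0. Lengths are in m, angles in degrees, forces in N, time in s.
With the tool pointing down it reaches from about 0.4 to 0.825 m from the base axis. Payload 7 kg.
Tool frame: the origin (TCP) lies midway between the tips of the shut fingers; the grasp point (between the pads) lies 19 mm behind it (ctrl.grip_point_offset is the distance from the TCP to the grasp point, in m); x points along the fingers, y is the direction in which the jaws open and shut, and the axes are right-handed (so a half turn about x gives the same grasp; the last joint's range is limited). The gripper opens to 88 mm and grips with 3 to 60 N. Pads are 19 mm wide; open, the fingers measure 130 mm over their backs; the gripper's body (78 mm by 193 mm) begins 47 mm behind the grasp point.
Start: joints at [-47.206, 20.546, 0.682, 0, -70.136, -16.507], TCP at [0.299, -0.605, 0.227] pointing down, gripper open.
Joint ranges: [-176.03, 176.03], [-82.01, 121.73], [-58.28, 71.71], [-173.87, 95.51], [-174.79, -0.11], [-173.66, 173.66]. Speed limits (degrees/s): [136.94, 136.94, 172.46, 180, 180, 180].

## Interface

Orientations are given as [roll, pitch, yaw] about the fixed x, y, z axes, in that order (R = Rz(yaw) Ry(pitch) Rx(roll)).
In Python, from plant import ctrl gives the robot as it stands.
- The arm moves only by the tool drive_tool, never from a script. Its argument "plan" is a list of rows, each a list of 3 entries, a list of its own where there are three numbers: the shift along the tool's x, y, z in m, then the turn, a rotation vector about the tool's x, y, z in degrees, then the opening, from 0 (shut) to 1 (fully open). In form: [[[dx, dy, dz], [wx, wy, wz], grip], ...]. A call has 1 to 20 rows; each row is the pose to reach, as a shift and turn from the pose measured when the call began, along the tool's axes at that moment; what a row does not reach only later rows make up. A row lasts 1/12 s, in which the tool goes at most 41.7 mm and 7.16 degrees, less where a joint would pass 70% of its speed; a pose out of reach is approached as far as the arm can. A call with a gripper value outside its range is refused whole. The fingers move at their own pace and stop on an object; the grip force is fixed at half the most. Time passes only in rows, so rows that repeat a pose let the fingers close. It gives the time, the measured TCP pose, the force and the opening at its end, in the units of the state.
- ctrl.get_obs(): the state, without advancing time (a new reading comes with each control period).
- ctrl.snapshot(name): name is "scene" or "top" or "wrist"; returns the picture (480x640x3 uint8, blue, green, red); there is no depth.
- ctrl.get_calibration(name): a dict with "fx", "fy", "cx", "cy" (pixels), "dist_coeffs" ([k1, k2, p1, p2, k3] as OpenCV has them; the pictures are not rectified), "R" (3x3) and "t" (3): a world point X has camera coordinates R X + t. Camera axes: x right, y down, z forward; pixel columns grow to the right and rows downward; lengths in m; the calibration is good to about 2 mm. A picture is of the moment at which its call begins: read the wrist's pose just before it. get_calibration takes no time and is no camera call; for the wrist camera it gives the pose at the moment of the call.
- ctrl.close_job(): hands the job in, once; it reports no verdict.
Trained networks look in the newest picture that a camera, given by its name, has taken for a name from the list of things; names that differ only in an ending like _2 or _b are one class to them, and where a whole thing is asked for, a point or a joint stands for the part that bears it (a point fixed in the world has none). Each returns a list of dicts, best first, with "confidence" (0 to 1); they miss things now and then, are a little off and sometimes report something else, mostly with a low value. They report only what shows in the picture. A call takes as long as a camera call.
- ctrl.cut_out(camera, name): "pixels" (480x640 bool, what is visible of it) and "pixel" ([column, row] in pixels, amid what is visible of it).
- ctrl.landmark_of(camera, name): "pixel" ([column, row] in pixels: a listed point, or the origin of a listed thing).
The state is a dict: "clock": time; "joint_pos": joint angles; "qvel": joint speeds; "tau": joint torques, N m; "tool_pos": TCP position; "orientation": TCP orientation; "force": force on the tool from outside, world axes, zero at the start; "moment": the same for the moment, N m; "opening": finger opening in m.
Only numpy, scipy, OpenCV 4.12 (cv2) and the standard library are available. Lean on these libraries where they do the work, as an engineer would, in place of code of your own. Each camera call takes 0.05 s, during which the arm holds its last target. There are 200 camera calls.

## Task

The right-hand control knob of the bakery's hot plate has come off and lies on the table. Fit it back on its bare D-shaft: find the angle at which the bore slips over the shaft, push it fully home until it snaps, then turn the knob back to the off mark and let go. Press and turn it gently, and leave the other knob and the things on the table alone.

Things in the scene. Friction and masses are not known exactly. Their poses are not given: they have to be found in the camera images.
- knob_centre (a point): The loose control knob, black-coated metal, 250 g, standing bore down; the point is on its axis, half-way up (22.5 mm from underside and top). Upward: round skirt 50 mm wide to 9 mm high, hub 36 mm wide to 21 mm, then a grip bar 50 mm long (along x), 14 mm wide, from 21 to 45 mm high. x points along the bar to the end with the nose, z is up. On a wrong angle it rests on the shaft's tip.
- knob_nose (a point): Point on the loose knob 32 mm from its axis towards its nose (+x of the knob), 22.5 mm above its underside. The nose is a small rib sticking 7 mm out of the skirt; a thin metal inlay on top of the bar is over it.
- knob_bore (a point): Mouth of the loose knob's bore, on its axis in the underside. The bore is 19 mm deep, D-shaped: 19 mm across, its flat wall on the nose (+x) side 3.7 mm from the axis. Its mouth has a lead-in, 1.6 mm on the round side, 0.5 mm on the flat. The clearance is about 0.6 mm all round; a fitted knob can rock some 8 degrees about the shaft before its flat turns the shaft.
- seat (a point): Fixed point of the hot plate on the bare shaft's axis, at the top of the collar (32 mm wide) on which the fitted knob's underside rests, 63 mm above the table. z is up; x points to the off mark. Heights of the knob's underside above this point: 17 mm when it stands on the shaft's tip at a wrong angle, some 10 mm when it has slipped on at the right angle and meets the catch, 0 when snapped home.
- shaft_tip (a point): Fixed point on the axis at the top of the bare steel D-shaft, 17 mm above the seat. The shaft is 18 mm in diameter with a flat 3 mm from its axis and a 1.2 mm chamfer on the back of its tip. A sprung ball in its round side is the catch: the knob needs 4 to 10 N to pass it, then snaps. These axes do not turn with the shaft: where its flat faces is not measured.
- off_mark (a point): Raised rib on the case, 40 mm from the bare shaft's axis, in +x of the seat. At off the shaft's flat, and so a fitted knob's nose, faces this mark, and the shaft is at its stop. At the start it is turned 0.4 to 1.5 rad from off, clockwise seen from above; it turns stiffly (0.08 N m). Turn it counter-clockwise, seen from above, to get to off.
- hotplate: Fixed bench hot plate, metal case 300 x 300 mm, 60 mm high; round cast plate 176 mm wide, 6 mm high, towards the far side; control strip on the robot's side. Origin under the middle of the case at table height, x towards the far side, y to the left. Bare shaft at x -105, y -60 mm, other knob at x -105, y +60 mm. Its controls break if pushed, twisted or knocked with more than 45 N in all (side loads on the shaft count).
- other_nose (a point): Point on the other control knob, fitted and alike, 32 mm from its axis towards its nose, 22.5 mm above its underside. It is to be left alone.
- cup_centre (a point): Loose aluminium baking cup, 72 mm across the rim, 42 mm high, open upwards; the point is on its axis half-way up. To be left alone.
- timer_centre (a point): Loose round white kitchen timer, 64 mm across, 42 mm high; the point is on its axis half-way up. To be left alone.
- brush: Loose pastry brush, 200 mm long, lying along its x. To be left alone.

How it is judged (in metres and radians):
On the way, in this order (a step that is already met when the one before it is completed fails the run):
1. the knob is snapped fully home on the shaft (z of knob_centre in the frame of seat below 0.0245 m and horizontal distance between knob_centre and seat below 0.003 m and angle between knob_centre's own z axis and vertical below 0.1 rad), for 0.2 s.
2. the fitted knob is turned back to the off mark (y of knob_nose in the frame of seat between -0.0064 and 0.0064 m and x of knob_nose in the frame of seat above 0.02 m), for 0.2 s.
At the end, for the whole second after the job is handed in: The knob sits fully home on the shaft (underside within 2 mm of the collar, on the axis within 3 mm, upright within 0.1 rad), its nose points at the off mark within 6.4 mm at 32 mm radius (about 0.2 rad), and it is released (all of step 1 and all of step 2); the robot touches nothing.
It fails at once if the hot plate or its controls are pushed, twisted or knocked with more than 45 N in all (contact force between hotplate and anything else above 45 N).
It fails at once if the other knob is turned (distance of other_nose from where it was at the start of the episode above 0.008 m).
It fails at once if the baking cup is moved (distance of cup_centre from where it was at the start of the episode above 0.025 m).
It fails at once if the timer is moved (distance of timer_centre from where it was at the start of the episode above 0.025 m).
It fails at once if the brush is moved (distance of brush from where it was at the start of the episode above 0.025 m).
It also fails if it takes over 72 s, if anything falls off the work surface, if the arm or the gripper's body presses on something with over 40 N, if the wrist force passes 120 N, or if a joint passes its speed limit or range.

## Working session

There is one attempt and no reset: what is moved stays moved. The work goes in short steps, Python scripts to look and compute and a tool call to move; the robot and the scene stay as the last step left them, time stands still between calls to the robot, and variables do not carry over. Pictures are saved under pics/ and viewed, about 8 in all and at most 12, crops included, and the job is handed in when it is done.

Besides the shell and the picture viewer there is one more tool, called after ">>>" as name(argument=value, ...), one argument or row to a line, values as JSON. drive_tool: Moves the arm, as the interface text tells. Its arguments: {"type":"object","properties":{"plan":{"type":"array","items":{"type":"array"}}},"required":["plan"]}

```bash
ls; mkdir -p pics; cat > h.py <<'E'
import numpy as np, cv2
from plant import ctrl
from scipy.spatial.transform import Rotation as Ro
def ray(cal,px):
    K=np.array([[cal['fx'],0,cal['cx']],[0,cal['fy'],cal['cy']],[0,0,1]])
    u=cv2.undistortPoints(np.array([[px]],float),K,np.array(cal['dist_coeffs']))[0,0]
    R=np.array(cal['R']);t=np.array(cal['t'])
    return -R.T@t, R.T@np.array([u[0],u[1],1])
def onz(cal,px,z):
    c,d=ray(cal,px); return c+d*(z-c[2])/d[2]
def tri(rs):
    A=np.zeros((3,3));b=np.zeros(3)
    for c,d in rs:
        d=d/np.linalg.norm(d);P=np.eye(3)-np.outer(d,d);A+=P;b+=P@c
    return np.linalg.solve(A,b)
def proj(cal,X):
    K=np.array([[cal['fx'],0,cal['cx']],[0,cal['fy'],cal['cy']],[0,0,1]])
    return cv2.projectPoints(np.array([X],float),cv2.Rodrigues(np.array(cal['R']))[0],np.array(cal['t']),K,np.array(cal['dist_coeffs']))[0][0,0]
E
python3 - <<'E'
from h import *
Z=dict(knob_centre=.0225,knob_nose=.0225,knob_bore=0,seat=.063,shaft_tip=.080,off_mark=.063,hotplate=0,other_nose=.0855,cup_centre=.021,timer_centre=.021,brush=.01)
for c in ['scene','top']:
    im=ctrl.snapshot(c); cv2.imwrite(f'pics/{c}0.png',im); cal=ctrl.get_calibration(c)
    print(c,(-np.array(cal['R']).T@np.array(cal['t'])).round(3))
    for n in Z:
        for r in ctrl.landmark_of(c,n)[:2]:
            print(n,round(r['confidence'],2),np.round(r['pixel'],1),onz(cal,r['pixel'],Z[n]).round(4))
o=ctrl.get_obs();print({k:np.round(v,3) for k,v in o.items()})
E
```

```text
pics
scene [ 1.389 -0.112  1.176]
knob_centre 0.64 [419. 204.] [0.4323 0.28   0.0225]
knob_nose 0.74 [418.1 209.5] [0.4506 0.2727 0.0225]
knob_bore 0.74 [424.4 209.8] [0.4361 0.2967 0.    ]
seat 0.74 [293. 227.] [ 0.487  -0.0617  0.063 ]
shaft_tip 0.94 [294.  220.1] [ 0.4795 -0.0573  0.08  ]
shaft_tip 0.23 [421.1 205.8] [0.4867 0.2642 0.08  ]
off_mark 0.66 [291.9 239.1] [ 0.5243 -0.0691  0.063 ]
hotplate 0.96 [316.3 278.2] [ 0.6056 -0.0227  0.    ]
other_nose 0.65 [339.  234.8] [0.5478 0.0434 0.0855]
cup_centre 0.69 [189.9 233.2] [ 0.4282 -0.3252  0.021 ]
timer_centre 0.89 [183.1 311.9] [ 0.6622 -0.3456  0.021 ]
timer_centre 0.6 [419.8 203.4] [0.4294 0.2832 0.021 ]
brush 0.92 [470.6 291.7] [0.7135 0.3359 0.01  ]
brush 0.47 [337.6 236. ] [0.4928 0.0499 0.01  ]
top [0.366 0.009 0.947]
knob_centre 0.74 [168.3 328.4] [0.4243 0.2947 0.0225]
knob_nose 0.69 [183.9 314.4] [0.4484 0.2635 0.0225]
knob_bore 0.96 [175.2 327.5] [0.4262 0.2879 0.    ]
knob_bore 0.26 [181.6 313.6] [0.4524 0.2742 0.    ]
seat 0.69 [351.1 277.3] [ 0.4848 -0.063   0.063 ]
shaft_tip 0.84 [352.  273.1] [ 0.4901 -0.0641 
[... 271 characters left out ...]
 0.021 ]
timer_centre 0.68 [472.7 178.2] [ 0.6716 -0.3398  0.021 ]
timer_centre 0.39 [351.2 256.3] [ 0.5321 -0.0711  0.021 ]
brush 0.79 [147.6 195.1] [0.7021 0.3348 0.01  ]
brush 0.31 [295.2 253.2] [0.5509 0.0392 0.01  ]
{'clock': np.float64(1.2), 'joint_pos': array([-47.206,  20.547,   0.681,  -0.   , -70.134, -16.507]), 'qvel': array([-0.025, -0.023, -0.032,  0.019,  0.045, -0.023]), 'tau': array([ 0.0000e+00, -5.8241e+01,  2.9330e+01,  7.0030e+00,  1.2000e-02,
       -0.0000e+00]), 'tool_pos': array([ 0.299, -0.605,  0.227]), 'orientation': array([-53.316,  89.999, -27.03 ]), 'force': array([ 0.366,  0.341, -0.271]), 'moment': array([ 0.045, -0.034, -0.012]), 'opening': np.float64(0.088)}
```

View pics/top0.png

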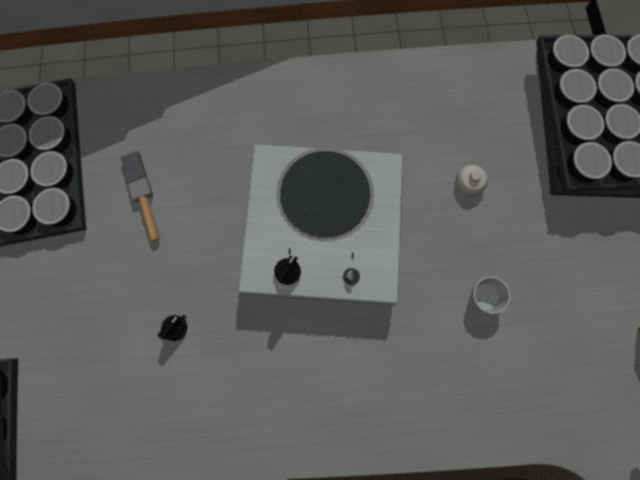

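```bash
python3 - <<'E'
from h import *
o=ctrl.get_obs();R=Ro.from_euler('xyz',o['orientation'],degrees=True).as_matrix();print(R.round(4))
cal=ctrl.get_calibration('wrist');Rc=np.array(cal['R']);c=-Rc.T@np.array(cal['t'])
print('cam in tool',(R.T@(c-o['tool_pos'])).round(4));print((Rc@R).round(3),cal['fx'])
E
```

```text
[[ 0.     -0.4429  0.8966]
 [-0.      0.8966  0.4429]
 [-1.     -0.      0.    ]]
cam in tool [-0.1579 -0.0006 -0.0786]
[[-0.001  1.    -0.   ]
 [-0.291  0.     0.957]
 [ 0.957  0.001  0.291]] 355.2020087865952
```

The picture shows the loose knob at (174,327) with its nose toward the upper right. The bare shaft is at (351,276), its off mark at (352,256), the other knob at (288,270), and the cup, timer and brush are clear of the route. I'll move above the loose knob.

>>> drive_tool(
  plan=[
    [[-0.03,0.23,0.336],[30,0,0],1],
    [[-0.03,0.23,0.336],[30,0,0],1],
    [[-0.03,0.23,0.336],[30,0,0],1],
    [[-0.03,0.23,0.336],[30,0,0],1],
    [[-0.03,0.23,0.336],[30,0,0],1],
    [[-0.03,0.23,0.336],[30,0,0],1],
    [[-0.03,0.23,0.336],[30,0,0],1],
    [[-0.03,0.23,0.336],[30,0,0],1],
    [[-0.03,0.23,0.336],[30,0,0],1],
    [[-0.03,0.23,0.336],[30,0,0],1],
    [[-0.03,0.744,0.511],[76,0,0],1],
    [[-0.03,0.744,0.511],[76,0,0],1],
    [[-0.03,0.744,0.511],[76,0,0],1],
    [[-0.03,0.744,0.511],[76,0,0],1],
    [[-0.03,0.744,0.511],[76,0,0],1],
    [[-0.03,0.744,0.511],[76,0,0],1],
    [[0.0,0.744,0.511],[76,0,0],1],
    [[0.0,0.744,0.511],[76,0,0],1],
    [[0.0,0.744,0.511],[76,0,0],1],
    [[0.0,0.744,0.511],[76,0,0],1],
  ],
)

```text
clock: 2.87
tool_pos: [0.4592, 0.1092, 0.2422]
orientation: [169.1, 88.5, 121.1]
force: [0.1, -0.1, 0.3]
opening: 0.0876
```

```bash
cat >> h.py <<'E'
def pose():
    o=ctrl.get_obs();return np.array(o['tool_pos']),Ro.from_euler('xyz',o['orientation'],degrees=True)
def goto(p,yang):
    "tool-frame shift/turn to TCP p, pointing down, tool y at world angle yang (deg)"
    a=np.radians(yang);x=np.array([0,0,-1.]);y=np.array([np.cos(a),np.sin(a),0]);T=np.c_[x,y,np.cross(x,y)]
    p0,R=pose();print('shift',R.inv().apply(np.array(p)-p0).round(4),'turn',(R.inv()*Ro.from_matrix(T)).as_rotvec(degrees=True).round(2))
def st():
    o=ctrl.get_obs();p,R=pose();y=R.as_matrix()[:,1]
    print('t',round(float(o['clock']),2),'p',p.round(4),'yang',round(float(np.degrees(np.arctan2(y[1],y[0]))),2),'x',R.as_matrix()[:,0].round(3),'F',np.round(o['force'],2),'M',np.round(o['moment'],2),'op',round(float(o['opening']),4),'q',np.round(o['joint_pos'],1))
E
python3 -c "
from h import *
st();goto([.428,.288,.17],40)"
```

```text
t 2.87 p [0.4592 0.1092 0.2422] yang 42.02 x [-0.013  0.022 -1.   ] F [ 0.09 -0.06  0.3 ] M [-0.24 -0.09 -0.02] op 0.0876 q [  36.1    0.7  -21.5   -1.6  -67.7 -173.4]
shift [ 0.0765  0.0961 -0.1518] turn [ 2.03 -1.45 -0.25]
```

>>> drive_tool(
  plan=[
    [[0.03,0.096,-0.152],[-88,-1,0],1],
    [[0.03,0.096,-0.152],[-88,-1,0],1],
    [[0.03,0.096,-0.152],[-88,-1,0],1],
    [[0.03,0.096,-0.152],[-88,-1,0],1],
    [[0.03,0.096,-0.152],[-88,-1,0],1],
    [[0.03,0.096,-0.152],[-88,-1,0],1],
    [[0.03,0.096,-0.152],[-88,-1,0],1],
    [[0.03,0.096,-0.152],[-88,-1,0],1],
    [[0.03,0.096,-0.152],[-88,-1,0],1],
    [[0.03,0.096,-0.152],[-88,-1,0],1],
    [[0.03,0.096,-0.152],[-88,-1,0],1],
    [[0.03,0.096,-0.152],[-88,-1,0],1],
    [[0.03,0.096,-0.152],[-88,-1,0],1],
    [[0.03,0.096,-0.152],[-88,-1,0],1],
  ],
)

```text
clock: 4.03
tool_pos: [0.4284, 0.287, 0.2166]
orientation: [42.6, 88.8, 82.7]
force: [-1.0, 0.5, 0.1]
opening: 0.0874
```

```bash
python3 -c "
from h import *
st();goto([.428,.288,.17],220)"
```

```text
t 4.03 p [0.4284 0.287  0.2166] yang 130.15 x [ 0.003  0.021 -1.   ] F [-1.    0.52  0.13] M [0.02 0.08 0.02] op 0.0874 q [  55.2    5.4  -20.4   -0.6  -63.2 -104.8]
shift [ 0.0467  0.0003 -0.0004] turn [-8.985e+01  1.360e+00  6.000e-02]
```

>>> drive_tool(
  plan=[
    [[0.045,0,0],[-90,1.3,0],1],
    [[0.045,0,0],[-90,1.3,0],1],
    [[0.045,0,0],[-90,1.3,0],1],
    [[0.045,0,0],[-90,1.3,0],1],
    [[0.045,0,0],[-90,1.3,0],1],
    [[0.045,0,0],[-90,1.3,0],1],
    [[0.045,0,0],[-90,1.3,0],1],
    [[0.045,0,0],[-90,1.3,0],1],
    [[0.045,0,0],[-90,1.3,0],1],
    [[0.045,0,0],[-90,1.3,0],1],
    [[0.045,0,0],[-90,1.3,0],1],
    [[0.045,0,0],[-90,1.3,0],1],
    [[0.045,0,0],[-90,1.3,0],1],
    [[0.045,0,0],[-90,1.3,0],1],
    [[0.045,0,0],[-90,1.3,0],1],
  ],
)

```text
clock: 5.28
tool_pos: [0.4285, 0.288, 0.1717]
orientation: [-87.6, 89.9, 42.3]
force: [-0.1, 0.6, 1.3]
opening: 0.0873
```

```bash
python3 - <<'E'
from h import *
st(); cal=ctrl.get_calibration('wrist');im=ctrl.snapshot('wrist');cv2.imwrite('pics/w1.png',im)
for n,z in dict(knob_centre=.0225,knob_nose=.0225,knob_bore=0).items():
    for r in ctrl.landmark_of('wrist',n)[:2]: print(n,r['confidence'],np.round(r['pixel']),onz(cal,r['pixel'],z).round(4))
E
```

```text
t 5.28 p [0.4285 0.288  0.1717] yang -140.09 x [ 0.001  0.001 -1.   ] F [-0.13  0.58  1.26] M [-0.01  0.2  -0.01] op 0.0873 q [ 55.7   8.1 -23.7   0.  -58.1 -15.8]
knob_centre 0.79 [316. 234.] [0.4252 0.2919 0.0225]
knob_centre 0.33 [37. 78.] [0.6864 0.3373 0.0225]
knob_nose 0.89 [314. 196.] [0.4485 0.2678 0.0225]
knob_bore 0.6 [315. 223.] [0.4292 0.2894 0.    ]
```

View pics/w1.png

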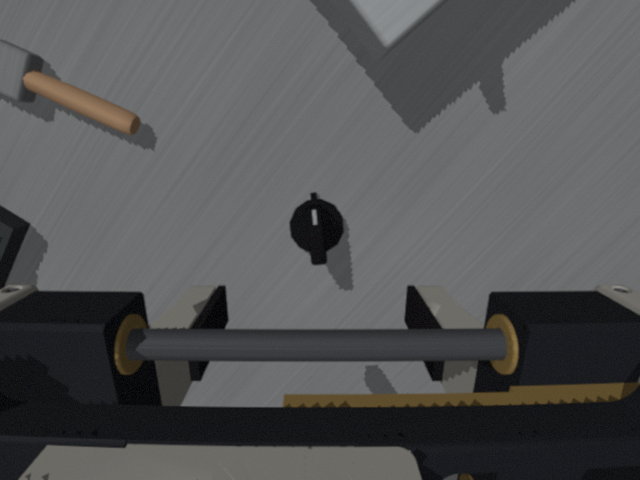

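The wrist view shows the knob upright at about (316,227). Its nose is at (314,195), the inlay at (314,217) and the bar's back end at (319,262). The bar is nearly perpendicular to the jaws. I'll go down and measure the bar from closer.

>>> drive_tool(
  plan=[
    [[0.04,0,0],[0,0,0],1],
    [[0.08,0,0],[0,0,0],1],
    [[0.08,0,0],[0,0,0],1],
    [[0.08,0,0],[0,0,0],1],
    [[0.08,0,0],[0,0,0],1],
  ],
)

```text
clock: 5.9
tool_pos: [0.4294, 0.2888, 0.0932]
orientation: [-100.8, 89.9, 29.2]
force: [0.6, 0.0, 0.1]
opening: 0.0876
```

```bash
python3 - <<'E'
from h import *
st(); cal=ctrl.get_calibration('wrist');im=ctrl.snapshot('wrist')
for n,z in dict(knob_centre=.0225,knob_nose=.0225,knob_bore=0).items():
    for r in ctrl.landmark_of('wrist',n)[:1]: print(n,r['confidence'],np.round(r['pixel']),onz(cal,r['pixel'],z).round(4))
r=ctrl.cut_out('wrist','knob_centre')[0];m=r['pixels'];print(r['confidence'],m.sum(),r['pixel'])
ys,xs=np.where(m);print(xs.min(),xs.max(),ys.min(),ys.max())
print({y:(int(xs[ys==y].min()),int(xs[ys==y].max())) for y in range(ys.min(),ys.max()+1,4)})
g=im.max(2);k=m&(g>100);k[ys.min():ys.min()+12]=0;yy,xx=np.where(k);print('inlay',len(xx),xx.mean(),yy.mean(),yy.min(),yy.max())
c=im[150:390,200:440];cv2.imwrite('pics/w2.png',cv2.resize(c,(600,600),interpolation=cv2.INTER_CUBIC))
E
```

```text
t 5.9 p [0.4294 0.2888 0.0932] yang -139.97 x [ 0.002  0.001 -1.   ] F [0.63 0.01 0.15] M [-0.01  0.11 -0.01] op 0.0876 q [ 55.7  13.2 -29.3   0.1 -47.4 -15.7]
knob_centre 0.76 [317. 260.] [0.4279 0.2903 0.0225]
knob_nose 0.76 [314. 216.] [0.4493 0.2679 0.0225]
knob_bore 0.9 [317. 247.] [0.429  0.2887 0.    ]
0.83 4314 [317.6, 255.7]
283 352 209 307
{209: (315, 316), 213: (310, 317), 217: (310, 319), 221: (303, 332), 225: (297, 340), 229: (292, 342), 233: (289, 345), 237: (287, 348), 241: (285, 350), 245: (283, 351), 249: (283, 351), 253: (283, 352), 257: (284, 352), 261: (284, 351), 265: (285, 350), 269: (288, 348), 273: (291, 346), 277: (294, 342), 281: (298, 336), 285: (306, 330), 289: (309, 330), 293: (309, 330), 297: (310, 330), 301: (310, 331), 305: (312, 329)}
inlay 105 315.0190476190476 245.27619047619046 236 255
```

View pics/w2.png

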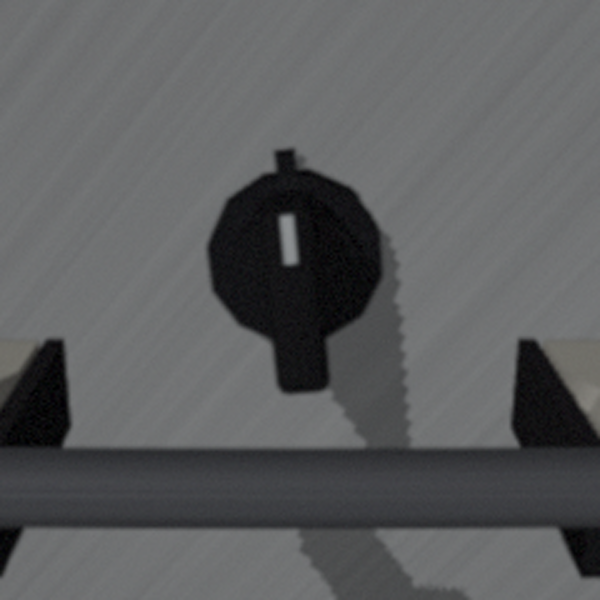

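The close view shows the inlay from about (314.8,235.6) to (316.8,256), the bar's back end at (321,305) and the skirt centre near (317.5,253). The bar is tilted a few degrees from the image's vertical.

```bash
python3 - <<'E'
from h import *
cal=ctrl.get_calibration('wrist')
a=onz(cal,(314.8,235.6),.045);b=onz(cal,(320.9,305),.045);n=onz(cal,(314.3,210.5),.005);s=onz(cal,(317.5,252.5),.005)
f=lambda v:np.degrees(np.arctan2(v[1],v[0]))
print(a,b,n,s,'ang',f(a-b),f(n-s))
d=(a-b)/np.linalg.norm(a-b);print('centre from bar back end',b+.025*d,'len a-b',np.linalg.norm(a-b))
p0,R=pose();print(R.inv().apply(b+.025*d-p0),R.inv().apply(s-p0))
E
```

```text
[0.44368575 0.2730709  0.045     ] [0.41096141 0.30598976 0.045     ] [0.44876151 0.2680544  0.005     ] [0.42692619 0.29046542 0.005     ] ang -45.169786878748596 -45.74544506241717
centre from bar back end [0.42858662 0.28825978 0.045     ] len a-b 0.04641695258482282
[ 4.83091498e-02  1.03851012e-03 -6.28667648e-05] [0.08831126 0.00105641 0.00266713]
```

```bash
python3 -c "
from h import *
goto([.4279,.2890,.0245],-135.4)"
```

```text
shift [0.0688 0.0012 0.0009] turn [-4.58  0.03  0.24]
```

>>> drive_tool(
  plan=[
    [[0.03,0.001,0.001],[-4.6,0,0],1],
    [[0.055,0.001,0.001],[-4.6,0,0],1],
    [[0.069,0.001,0.001],[-4.6,0,0],1],
    [[0.069,0.001,0.001],[-4.6,0,0],1],
    [[0.069,0.001,0.001],[-4.6,0,0],1],
    [[0.069,0.001,0.001],[-4.6,0,0],0],
    [[0.069,0.001,0.001],[-4.6,0,0],0],
    [[0.069,0.001,0.001],[-4.6,0,0],0],
    [[0.069,0.001,0.001],[-4.6,0,0],0],
    [[0.069,0.001,0.001],[-4.6,0,0],0],
    [[0.069,0.001,0.001],[-4.6,0,0],0],
    [[0.069,0.001,0.001],[-4.6,0,0],0],
    [[0.069,0.001,0.001],[-4.6,0,0],0],
    [[0.069,0.001,0.001],[-4.6,0,0],0],
    [[0.069,0.001,0.001],[-4.6,0,0],0],
    [[0.069,0.001,0.001],[-4.6,0,0],0],
  ],
)

```text
clock: 7.48
tool_pos: [0.428, 0.2891, 0.0243]
orientation: [-85.8, 89.8, 48.8]
force: [-0.3, 0.0, 0.3]
opening: 0.0198
```

```bash
python3 -c "
from h import *
st()"
```

```text
t 7.48 p [0.428  0.2891 0.0243] yang -135.38 x [ 0.003  0.003 -1.   ] F [-0.31  0.02  0.27] M [-0.03  0.14 -0.  ] op 0.0198 q [ 55.9  18.8 -33.4   0.  -37.6 -11.3]
```

>>> drive_tool(
  plan=[
    [[0,0,0],[0,0,0],0],
    [[0,0,0],[0,0,0],0],
    [[0,0,0],[0,0,0],0],
    [[-0.03,0,0],[0,0,0],0],
    [[-0.06,0,0],[0,0,0],0],
    [[-0.1,0,0],[0,0,0],0],
    [[-0.14,0,0],[0,0,0],0],
    [[-0.176,0,0],[0,0,0],0],
    [[-0.176,0,0],[0,0,0],0],
    [[-0.176,0,0],[0,0,0],0],
  ],
)

```text
clock: 8.32
tool_pos: [0.4279, 0.2894, 0.202]
orientation: [-80.0, 89.5, 54.6]
force: [-1.0, 0.0, -5.1]
opening: 0.0136
```

```bash
python3 -c "
from h import *
st();goto([.435,-.012,.2],-135.4)"
```

```text
t 8.32 p [0.4279 0.2894 0.202 ] yang -135.38 x [ 0.005  0.007 -1.   ] F [-0.99  0.02 -5.05] M [-0.11  0.32 -0.02] op 0.0136 q [ 55.9   6.4 -21.5   0.  -61.7 -11.3]
shift [ 0.      0.2066 -0.2195] turn [0.02 0.08 0.47]
```

>>> drive_tool(
  plan=[
    [[0,0.03,-0.03],[0,0,0.5],0],
    [[0,0.06,-0.06],[0,0,0.5],0],
    [[0,0.09,-0.09],[0,0,0.5],0],
    [[0,0.12,-0.12],[0,0,0.5],0],
    [[0,0.15,-0.15],[0,0,0.5],0],
    [[0,0.18,-0.18],[0,0,0.5],0],
    [[0,0.207,-0.207],[0,0,0.5],0],
    [[0,0.207,-0.219],[0,0,0.5],0],
    [[0,0.207,-0.219],[0,0,0.5],0],
    [[0,0.207,-0.219],[0,0,0.5],0],
    [[0,0.207,-0.219],[0,0,0.5],0],
  ],
)

```text
clock: 9.23
tool_pos: [0.4335, -0.0118, 0.1987]
orientation: [42.1, 89.8, 176.7]
force: [0.7, 0.1, -3.6]
opening: 0.0142
```

```bash
python3 - <<'E'
from h import *
st(); cal=ctrl.get_calibration('wrist');im=ctrl.snapshot('wrist');cv2.imwrite('pics/w3.png',im)
for n,z in dict(seat=.063,shaft_tip=.08,off_mark=.063,hotplate=0,other_nose=.0855,knob_centre=.17,knob_nose=.17).items():
    for r in ctrl.landmark_of('wrist',n)[:1]: print(n,r['confidence'],np.round(r['pixel'],1),onz(cal,r['pixel'],z).round(4))
E
```

```text
t 9.23 p [ 0.4335 -0.0118  0.1987] yang -135.42 x [-0.004  0.    -1.   ] F [ 0.73  0.1  -3.6 ] M [-0.02  0.13 -0.03] op 0.0142 q [ 24.6  -1.5 -30.3  -0.1 -61.4  20. ]
seat 0.95 [311.  141.8] [ 0.4882 -0.062   0.063 ]
shaft_tip 0.8 [310.3 141.3] [ 0.4889 -0.0623  0.08  ]
off_mark 0.57 [281.1 100.7] [ 0.5263 -0.0678  0.063 ]
hotplate 0.73 [192.6  84.4] [ 0.6035 -0.0205  0.    ]
other_nose 0.88 [180.4 196.5] [0.5319 0.0371 0.0855]
knob_centre 0.77 [317.1 306.3] [ 0.4218 -0.001   0.17  ]
knob_nose 0.63 [315.6 240.4] [ 0.4505 -0.0289  0.17  ]
```

View pics/w3.png

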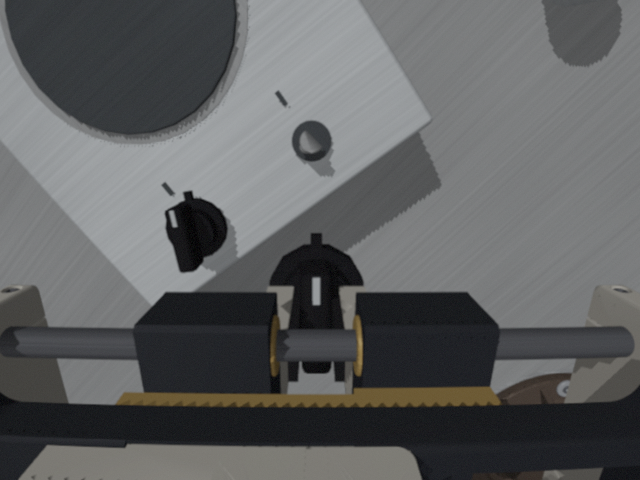

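The shaft with its collar is at (311,140) and its off mark at (281,99). The held knob has its nose straight up at (316,238), in line with the jaws. I'll zoom in on the shaft to see the flat.

```bash
python3 - <<'E'
import cv2
im=cv2.imread('pics/w3.png')[110:170,280:340]
im=cv2.convertScaleAbs(im,alpha=1.4)
cv2.imwrite('pics/w3z.png',cv2.resize(im,(600,600),interpolation=cv2.INTER_CUBIC))
E
```

```text
(no output)
```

View pics/w3z.png

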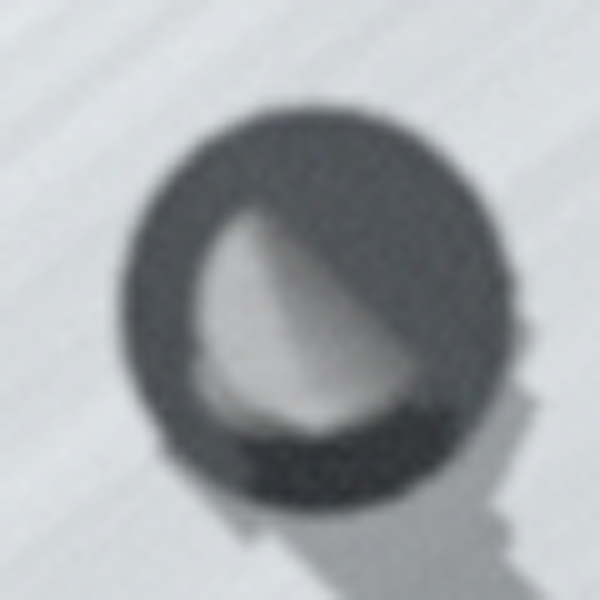

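```bash
python3 - <<'E'
from h import *
cal=ctrl.get_calibration('wrist')
P=lambda x,y,z:onz(cal,(280+(x+.5)/10-.5,110+(y+.5)/10-.5),z)
a=P(260,205,.08);b=P(415,365,.08);c=P(315,308,.063)
f=lambda v:np.degrees(np.arctan2(v[1],v[0]))
print('collar',c,'mid chord',(a+b)/2,'len',np.linalg.norm(a-b),'normal',f(a-b)-90, f(a-b)+90)
m=(a+b)/2;print('dist',np.linalg.norm(m-c),f(m-c), 'centre by chord', m+np.array([0,.003,0]))
o=onz(cal,(281.3,99),.064);print('off',o,f(o-c),np.linalg.norm(o-c)); 
# case corner/edges, z=.06
e1=onz(cal,(431,120),.06);e2=onz(cal,(155,306),.06);print(f(e2-e1)-90)
# held knob nose & skirt
p,R=pose();n=onz(cal,(316.2,236),.1987-.0245+.005);print('nose in tool',R.inv().apply(n-p))
# other knob: mark direction
E
```

```text
collar [ 0.49021369 -0.06227066  0.063     ] mid chord [ 0.49014358 -0.06499241  0.08      ] len 0.016466550942992854 normal -90.29762872541016 89.70237127458984
dist 0.017216645088174328 -91.47569473988486 centre by chord [ 0.49014358 -0.06199241  0.08      ]
off [ 0.52839722 -0.06825869  0.064     ] -8.912666233052859 0.03866313434796535
-11.178586987423742
nose in tool [ 2.07787006e-02  9.78124077e-05 -2.89220082e-02]
```

>>> drive_tool(
  plan=[
    [[0.03,0,0],[0,0,0],0],
    [[0.06,0,0],[0,0,0],0],
    [[0.08,0,0],[0,0,0],0],
    [[0.08,0,0],[0,0,0],0],
    [[0.08,0,0],[0,0,0],0],
    [[0.08,0,0],[0,0,0],0],
  ],
)

```text
clock: 10.13
tool_pos: [0.4353, -0.011, 0.1213]
orientation: [-65.6, 89.9, 69.1]
force: [0.8, 0.6, -2.2]
opening: 0.0134
```

```bash
python3 - <<'E'
from h import *
st(); cal=ctrl.get_calibration('wrist');im=ctrl.snapshot('wrist');cv2.imwrite('pics/w4.png',im)
for n,z in dict(seat=.063,shaft_tip=.08,off_mark=.063).items():
    for r in ctrl.landmark_of('wrist',n)[:1]: print(n,r['confidence'],np.round(r['pixel'],1),onz(cal,r['pixel'],z).round(4))
c=cv2.convertScaleAbs(im[80:300,230:400],alpha=1.5);cv2.imwrite('pics/w4z.png',cv2.resize(c,None,fx=2.7,fy=2.7,interpolation=cv2.INTER_CUBIC))
E
```

```text
t 10.13 p [ 0.4353 -0.011   0.1213] yang -135.28 x [ 0.     0.001 -1.   ] F [ 0.84  0.64 -2.25] M [0.02 0.11 0.  ] op 0.0134 q [ 24.7   3.6 -36.7  -0.  -49.7  20.1]
seat 0.9 [313.1 146.8] [ 0.4879 -0.0616  0.063 ]
shaft_tip 0.81 [312.1 148.6] [ 0.4879 -0.061   0.08  ]
```

View pics/w4z.png

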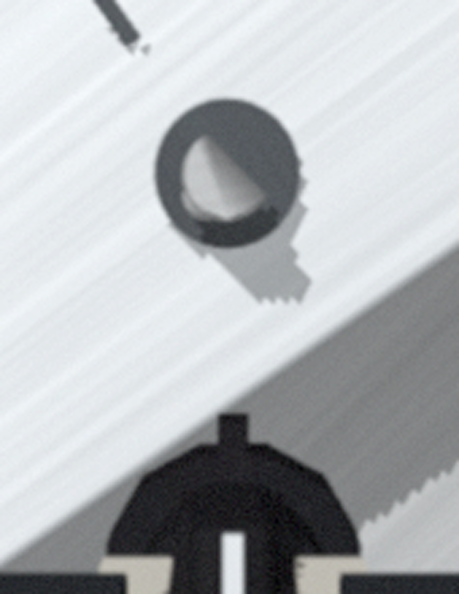

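The collar centre is at (314.8,143.9). The held knob's nose tip is at (316.5,232.8) and its front skirt edge at row 244. The flat's chord matches the first look.

```bash
python3 - <<'E'
from h import *
cal=ctrl.get_calibration('wrist');p,R=pose()
P=lambda x,y,z:onz(cal,(230+(x+.5)/2.7-.5,80+(y+.5)/2.7-.5),z)
T=lambda w:R.inv().apply(w-p).round(4)
c=P(229,173,.063);a=P(205,137,.08);b=P(265,193,.08);m=(a+b)/2;n=(a-b)/np.linalg.norm(a-b)
f=lambda v:np.degrees(np.arctan2(v[1],v[0]))
print('collar',c,T(c),'chord len',np.linalg.norm(a-b),'normal',f(a-b)-90,'axis by chord',m+.003*np.array([-n[1],n[0],0]),m-.003*np.array([-n[1],n[0],0]))
for z in (0,.009):
  zz=p[2]-.0245+z
  print(z,'nose',T(P(234,413,zz)),'nose root',T(P(233,443,zz)),'skirt l',T(P(107,552,zz)),'r',T(P(361,552,zz)))
print('inlay end',T(P(232,532,p[2]+.0205)))
p0=p
E
```

```text
collar [ 0.48831699 -0.06340076  0.063     ] [ 0.0582 -0.0009 -0.0747] chord len 0.01619692456810954 normal -87.37818546050535 axis by chord [ 0.48854668 -0.06270545  0.08      ] [ 0.48882114 -0.06869917  0.08      ]
0 nose [ 0.0245  0.0002 -0.0297] nose root [ 0.0245  0.     -0.0236] skirt l [ 0.0246 -0.026   0.    ] r [ 0.0244  0.0264 -0.0001]
0.009 nose [ 0.0155  0.0002 -0.0322] nose root [ 0.0155  0.     -0.0263] skirt l [ 0.0155 -0.0247 -0.0039] r [ 0.0154  0.0251 -0.004 ]
inlay end [-0.0205 -0.0001 -0.023 ]
```

```bash
python3 -c "
from h import *
goto([.489,.008,.150],-180)"
```

```text
shift [-0.0286 -0.0517 -0.0244] turn [44.68  0.07  0.1 ]
```

>>> drive_tool(
  plan=[
    [[-0.029,0,0],[10,0,0],0],
    [[-0.029,-0.02,-0.01],[20,0,0],0],
    [[-0.029,-0.04,-0.02],[30,0,0],0],
    [[-0.029,-0.052,-0.024],[37,0,0],0],
    [[-0.029,-0.052,-0.024],[44.7,0,0],0],
    [[-0.029,-0.052,-0.024],[44.7,0,0],0],
    [[-0.029,-0.052,-0.024],[44.7,0,0],0],
    [[-0.029,-0.052,-0.024],[44.7,0,0],0],
    [[-0.029,-0.052,-0.024],[44.7,0,0],0],
    [[-0.029,-0.052,-0.024],[44.7,0,0],0],
  ],
)

```text
clock: 11.17
tool_pos: [0.489, 0.0085, 0.1508]
orientation: [-41.3, 89.9, 48.7]
force: [0.5, -0.1, -3.0]
opening: 0.0136
```

```bash
python3 - <<'E'
from h import *
st(); cal=ctrl.get_calibration('wrist');im=ctrl.snapshot('wrist');cv2.imwrite('pics/w5.png',im)
for n,z in dict(seat=.063,shaft_tip=.08,off_mark=.063).items():
    for r in ctrl.landmark_of('wrist',n)[:1]: print(n,r['confidence'],np.round(r['pixel'],1),onz(cal,r['pixel'],z).round(4))
c=cv2.convertScaleAbs(im[80:300,230:400],alpha=1.5);cv2.imwrite('pics/w5z.png',cv2.resize(c,None,fx=2.7,fy=2.7,interpolation=cv2.INTER_CUBIC))
E
```

```text
t 11.17 p [0.489  0.0085 0.1508] yang -179.93 x [ 0.002  0.002 -1.   ] F [ 0.53 -0.09 -3.02] M [-0.01  0.15  0.03] op 0.0136 q [ 24.    6.7 -28.5  -0.1 -54.7 -23.9]
seat 0.7 [318.2 151.3] [ 0.4881 -0.0603  0.063 ]
shaft_tip 0.72 [315.3 152.2] [ 0.49   -0.0605  0.08  ]
off_mark 0.91 [257.2 137.5] [ 0.5288 -0.0693  0.063 ]
```

View pics/w5z.png

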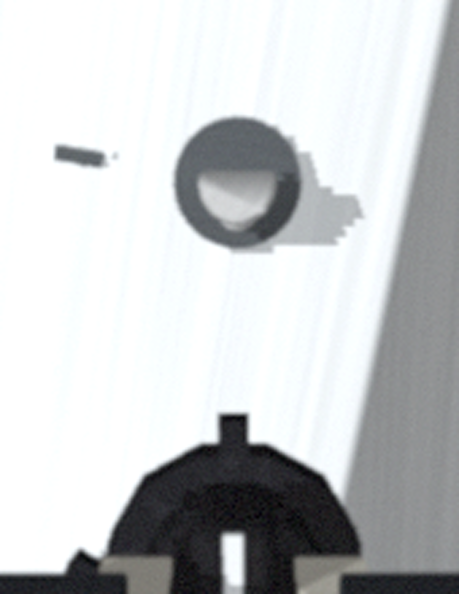

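The flat's chord, (197,171) to (276,172) in the crop, is now square to the nose, so the angle is right. The collar centre is at crop (238,182) and the off mark at (80,154).

```bash
python3 - <<'E'
from h import *
cal=ctrl.get_calibration('wrist');p,R=pose()
P=lambda x,y,z:onz(cal,(230+(x+.5)/2.7-.5,80+(y+.5)/2.7-.5),z)
T=lambda w:R.inv().apply(w-p).round(4)
c=P(238,182,.063);a=P(197,171,.08);b=P(276,172,.08);m=(a+b)/2
f=lambda v:np.degrees(np.arctan2(v[1],v[0]))
print('collar',c,T(c),'chord len',np.linalg.norm(a-b),'chord ang',f(a-b),'axis by chord',m+[0,.003,0],'bottom edge',P(237,230,.08))
o=P(80,154,.064);print('off',f(o-c),np.linalg.norm(o-c))
E
```

```text
collar [ 0.4881359  -0.06314982  0.063     ] [ 0.0873  0.0009 -0.0718] chord len 0.018166249591427024 chord ang -0.6598046674556283 axis by chord [ 0.48855301 -0.06305264  0.08      ] bottom edge [ 0.48841538 -0.05280568  0.08      ]
off -9.887298412523204 0.039352807734170825
```

>>> drive_tool(
  plan=[
    [[0,0.0,-0.03],[0,0,0],0],
    [[0,0.0005,-0.06],[0,0,0],0],
    [[0,0.0005,-0.0727],[0,0,0],0],
    [[0.01,0.0005,-0.0727],[0,0,0],0],
    [[0.025,0.0005,-0.0727],[0,0,0],0],
    [[0.035,0.0005,-0.0727],[0,0,0],0],
    [[0.041,0.0005,-0.0727],[0,0,0],0],
    [[0.041,0.0005,-0.0727],[0,0,0],0],
    [[0.041,0.0005,-0.0727],[0,0,0],0],
  ],
)

```text
clock: 12.12
tool_pos: [0.4885, -0.0639, 0.1092]
orientation: [-18.6, 89.9, 71.5]
force: [0.5, -0.6, -2.5]
opening: 0.0136
```

```bash
python3 -c "
from h import *
st();goto([.4884,-.0642,.104],-180)"
```

```text
t 12.12 p [ 0.4885 -0.0639  0.1092] yang -179.94 x [ 0.     0.001 -1.   ] F [ 0.53 -0.57 -2.54] M [-0.01  0.01 -0.01] op 0.0136 q [ 15.4   9.9 -31.   -0.1 -49.  -15.3]
shift [ 0.0052  0.0001 -0.0003] turn [0.06 0.08 0.03]
```

>>> drive_tool(
  plan=[
    [[0.003,0,0],[0,0,0],0],
    [[0.005,0,0],[0,0,0],0],
    [[0.006,0,0],[0,0,0],0],
    [[0.006,0,0],[0,0,0],0],
  ],
)

```text
clock: 12.45
tool_pos: [0.4885, -0.0638, 0.1032]
orientation: [-19.7, 89.9, 70.3]
force: [-0.2, 0.1, -2.9]
opening: 0.0142
```

>>> drive_tool(
  plan=[
    [[0.0007,0,0],[0,0,0],0],
    [[0.0015,0,0],[0,0,0],0],
    [[0.0015,0,0],[0,0,0],0],
  ],
)

```text
clock: 12.7
tool_pos: [0.4885, -0.0638, 0.1016]
orientation: [-21.7, 89.9, 68.4]
force: [0.5, -0.3, -3.1]
opening: 0.014
```

>>> drive_tool(
  plan=[
    [[0.0007,0,0],[0,0,0],0],
    [[0.0015,0,0],[0,0,0],0],
    [[0.0015,0,0],[0,0,0],0],
  ],
)

```text
clock: 12.95
tool_pos: [0.4883, -0.0638, 0.1]
orientation: [-12.5, 89.9, 77.6]
force: [0.1, -0.0, -3.8]
opening: 0.0139
```

>>> drive_tool(
  plan=[
    [[0.0007,0,0],[0,0,0],0],
    [[0.0015,0,0],[0,0,0],0],
    [[0.0015,0,0],[0,0,0],0],
  ],
)

```text
clock: 13.2
tool_pos: [0.4882, -0.0638, 0.0983]
orientation: [-1.8, 89.9, 88.3]
force: [0.3, 0.2, -3.2]
opening: 0.0136
```

```bash
python3 -c "
from h import *
st()"
```

```text
t 13.2 p [ 0.4882 -0.0638  0.0983] yang -179.94 x [ 0.     0.001 -1.   ] F [ 0.25  0.18 -3.24] M [0.04 0.11 0.01] op 0.0136 q [ 15.4  10.7 -31.8  -0.1 -47.5 -15.3]
```

It slipped on with no contact force; the underside is now about 11 mm above the seat. I'll push past the catch in small steps.

>>> drive_tool(
  plan=[
    [[0.0007,0,0],[0,0,0],0],
    [[0.0015,0,0],[0,0,0],0],
    [[0.0015,0,0],[0,0,0],0],
  ],
)

```text
clock: 13.45
tool_pos: [0.4881, -0.0639, 0.0966]
orientation: [10.4, 89.9, 100.4]
force: [-0.4, 0.3, -3.3]
opening: 0.0134
```

>>> drive_tool(
  plan=[
    [[0.0007,0,0],[0,0,0],0],
    [[0.0015,0,0],[0,0,0],0],
    [[0.0015,0,0],[0,0,0],0],
  ],
)

```text
clock: 13.7
tool_pos: [0.4882, -0.0638, 0.095]
orientation: [5.9, 89.9, 95.9]
force: [-0.3, 0.9, -2.7]
opening: 0.0139
```

>>> drive_tool(
  plan=[
    [[0.0007,0,0],[0,0,0],0],
    [[0.0015,0,0],[0,0,0],0],
    [[0.0015,0,0],[0,0,0],0],
  ],
)

```text
clock: 13.95
tool_pos: [0.4885, -0.0637, 0.0937]
orientation: [-16.2, 89.9, 73.8]
force: [0.1, 0.4, -1.0]
opening: 0.014
```

>>> drive_tool(
  plan=[
    [[0.0007,0,0],[0,0,0],0],
    [[0.0015,0,0],[0,0,0],0],
    [[0.0015,0,0],[0,0,0],0],
  ],
)

```text
clock: 14.2
tool_pos: [0.4887, -0.0637, 0.0922]
orientation: [-31.4, 89.9, 58.7]
force: [0.8, 0.6, -1.0]
opening: 0.014
```

>>> drive_tool(
  plan=[
    [[0.0007,0,0],[0,0,0],0],
    [[0.0015,0,0],[0,0,0],0],
    [[0.0015,0,0],[0,0,0],0],
  ],
)

```text
clock: 14.45
tool_pos: [0.4887, -0.0637, 0.0904]
orientation: [-27.4, 89.9, 62.7]
force: [0.7, -0.6, -2.8]
opening: 0.0137
```

```bash
python3 -c "
from h import *
st()"
```

```text
t 14.45 p [ 0.4887 -0.0637  0.0904] yang -179.94 x [ 0.001  0.002 -1.   ] F [ 0.71 -0.64 -2.8 ] M [-0.06 -0.26  0.01] op 0.0137 q [ 15.4  11.4 -32.3  -0.1 -46.3 -15.3]
```

>>> drive_tool(
  plan=[
    [[0.0007,0,0],[0,0,0],0],
    [[0.0015,0,0],[0,0,0],0],
    [[0.0015,0,0],[0,0,0],0],
  ],
)

```text
clock: 14.7
tool_pos: [0.4882, -0.0637, 0.0884]
orientation: [7.3, 89.9, 97.3]
force: [-0.5, -0.6, -2.6]
opening: 0.0139
```

>>> drive_tool(
  plan=[
    [[0.0007,0,0],[0,0,0],0],
    [[0.0012,0,0],[0,0,0],0],
    [[0.0012,0,0],[0,0,0],0],
  ],
)

```text
clock: 14.95
tool_pos: [0.4879, -0.0638, 0.0873]
orientation: [24.5, 89.9, 114.5]
force: [-2.1, 0.4, 1.2]
opening: 0.014
```

>>> drive_tool(
  plan=[
    [[0.0007,0,0],[0,0,0],0],
    [[0.001,0,0],[0,0,0],0],
    [[0.001,0,0],[0,0,0],0],
  ],
)

```text
clock: 15.2
tool_pos: [0.4879, -0.0638, 0.0872]
orientation: [15.2, 89.9, 105.3]
force: [-5.2, 2.3, 11.5]
opening: 0.0137
```

Firm contact came at TCP height 0.0873, which is exactly the collar height plus the grip height. I'll relax the load and check that the knob has not slipped in the grip.

>>> drive_tool(
  plan=[
    [[-0.0005,0,0],[0,0,0],0],
    [[-0.0005,0,0],[0,0,0],0],
  ],
)

```text
clock: 15.37
tool_pos: [0.488, -0.0637, 0.0878]
orientation: [-6.9, 89.9, 83.1]
force: [0.2, -0.1, -2.9]
opening: 0.014
```

```bash
python3 - <<'E'
from h import *
st(); a=ctrl.snapshot('wrist');calw=ctrl.get_calibration('wrist');cal=ctrl.get_calibration('scene');b=ctrl.snapshot('scene')
for cam,cc in(('wrist',calw),('scene',cal)):
  for n,z in dict(knob_centre=.0855,knob_nose=.0855,knob_bore=.063,seat=.063).items():
    for r in ctrl.landmark_of(cam,n)[:1]: print(cam,n,round(r['confidence'],2),np.round(r['pixel'],1),onz(cc,r['pixel'],z).round(4))
A=cv2.resize(cv2.convertScaleAbs(a[180:320,230:400],alpha=1.5),None,fx=2.7,fy=2.7,interpolation=cv2.INTER_CUBIC)
B=cv2.resize(b[190:260,250:345],(A.shape[1]*5//6,A.shape[0]),interpolation=cv2.INTER_CUBIC)
cv2.imwrite('pics/home.png',np.hstack([A,B[:,:340]]))
E
```

```text
t 15.37 p [ 0.488  -0.0637  0.0878] yang -179.93 x [ 0.     0.002 -1.   ] F [ 0.17 -0.08 -2.88] M [ 0.03  0.05 -0.05] op 0.014 q [ 15.4  11.5 -32.5  -0.1 -45.9 -15.3]
wrist knob_centre 0.63 [315.9 306.8] [ 0.4883 -0.0611  0.0855]
wrist knob_nose 0.67 [316.1 242.3] [ 0.4883 -0.0947  0.0855]
scene knob_bore 0.5 [293.6 227. ] [ 0.4873 -0.0602  0.063 ]
scene seat 0.63 [292.3 226.9] [ 0.4864 -0.0634  0.063 ]
```

View pics/home.png

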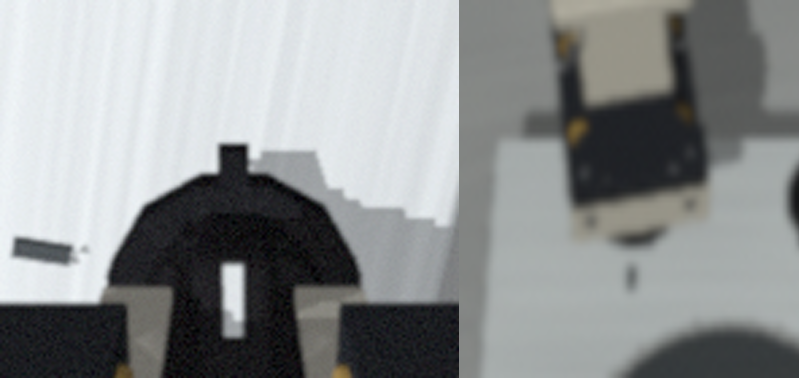

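The nose sits at the same place in the wrist crop (row 413) as before fitting, so the knob did not slip in the grip. It is therefore at collar height. Now I'll turn it counter-clockwise in stages and watch the forces.

>>> drive_tool(
  plan=[
    [[0,0,0],[-4,0,0],0],
    [[0,0,0],[-8,0,0],0],
    [[0,-0.0002,0],[-12,0,0],0],
    [[0,-0.0002,0],[-16,0,0],0],
    [[0,-0.0003,0],[-20,0,0],0],
    [[0,-0.0003,0],[-20,0,0],0],
  ],
)

```text
clock: 16.37
tool_pos: [0.4884, -0.0646, 0.0876]
orientation: [58.0, 90.0, 168.4]
force: [1.8, -6.4, -4.1]
opening: 0.0135
```

```bash
python3 -c "
from h import *
st();goto([.4883,-.0637,.0878],-140)"
```

```text
t 16.37 p [ 0.4884 -0.0646  0.0876] yang -159.67 x [-0.  0. -1.] F [ 1.81 -6.42 -4.14] M [-2.3  -0.69 -0.09] op 0.0135 q [ 15.4  11.6 -32.5  -0.  -46.    5. ]
shift [-0.0002 -0.0003  0.0009] turn [-19.67   0.02  -0.02]
```

>>> drive_tool(
  plan=[
    [[0,0,0],[-4,0,0],0],
    [[0,0,0],[-8,0,0],0],
    [[0,0,0],[-12,0,0],0],
    [[0,-0.0002,0],[-16,0,0],0],
    [[0,-0.0002,0],[-20,0,0],0],
    [[0,-0.0002,0],[-20,0,0],0],
  ],
)

```text
clock: 16.87
tool_pos: [0.4894, -0.0647, 0.0876]
orientation: [-133.5, 89.9, -3.0]
force: [3.7, -2.2, -5.9]
opening: 0.0137
```

```bash
python3 -c "
from h import *
st()"
```

```text
t 16.87 p [ 0.4894 -0.0647  0.0876] yang -139.49 x [ 0.001 -0.    -1.   ] F [ 3.68 -2.22 -5.94] M [-0.98 -1.44 -0.14] op 0.0137 q [ 15.3  11.6 -32.4   0.  -45.9  25.2]
```

Side forces are only a few newtons. Continuing.

>>> drive_tool(
  plan=[
    [[0,0,0],[-4,0,0],0],
    [[0,0,0],[-8,0,0],0],
    [[0,-0.0002,0],[-12,0,0],0],
    [[0,-0.0002,0],[-16,0,0],0],
    [[0,-0.0002,0],[-20,0,0],0],
    [[0,-0.0002,0],[-20,0,0],0],
  ],
)

```text
clock: 17.37
tool_pos: [0.4902, -0.0643, 0.0876]
orientation: [-137.9, 89.9, 12.6]
force: [3.2, 0.6, -5.9]
opening: 0.014
```

```bash
python3 -c "
from h import *
st()"
```

```text
t 17.37 p [ 0.4902 -0.0643  0.0876] yang -119.44 x [ 0.002  0.    -1.   ] F [ 3.16  0.59 -5.86] M [ 0.12 -1.14 -0.03] op 0.014 q [ 15.4  11.7 -32.4   0.  -45.8  45.2]
```

>>> drive_tool(
  plan=[
    [[0,0,0],[-4,0,0],0],
    [[0,0,0],[-8,0,0],0],
    [[0,-0.0002,0.0002],[-12,0,0],0],
    [[0,-0.0002,0.0002],[-12,0,0],0],
  ],
)

```text
clock: 17.7
tool_pos: [0.4905, -0.0638, 0.0876]
orientation: [-148.5, 89.8, 14.0]
force: [2.5, -0.3, -6.7]
opening: 0.0137
```

>>> drive_tool(
  plan=[
    [[0,0,0],[-3,0,0],0],
    [[0,0,0],[-5.5,0,0],0],
    [[0,0,0],[-8,0,0],0],
    [[0,0,0],[-8,0,0],0],
  ],
)

```text
clock: 18.03
tool_pos: [0.4906, -0.0635, 0.0876]
orientation: [-150.9, 89.8, 19.4]
force: [2.2, 1.6, -6.6]
opening: 0.0135
```

```bash
python3 - <<'E'
from h import *
st(); a=ctrl.snapshot('wrist');cal=ctrl.get_calibration('wrist')
for n,z in dict(off_mark=.063,knob_nose=.0855,knob_centre=.0855).items():
    for r in ctrl.landmark_of('wrist',n)[:1]: print(n,round(r['confidence'],2),np.round(r['pixel'],1),onz(cal,r['pixel'],z).round(4))
cv2.imwrite('pics/off.png',cv2.resize(cv2.convertScaleAbs(a[180:320,230:400],alpha=1.5),None,fx=3,fy=3,interpolation=cv2.INTER_CUBIC))
E
```

```text
t 18.03 p [ 0.4906 -0.0635  0.0876] yang -99.65 x [ 0.003  0.001 -1.   ] F [ 2.25  1.56 -6.62] M [ 0.5  -0.84 -0.09] op 0.0135 q [ 15.4  11.7 -32.4  -0.  -45.8  64.9]
off_mark 0.58 [314.9 218.3] [ 0.5276 -0.0696  0.063 ]
knob_nose 0.81 [315.  242.2] [ 0.5213 -0.0687  0.0855]
knob_centre 0.9 [314.5 308.3] [ 0.4874 -0.0626  0.0855]
```

View pics/off.png

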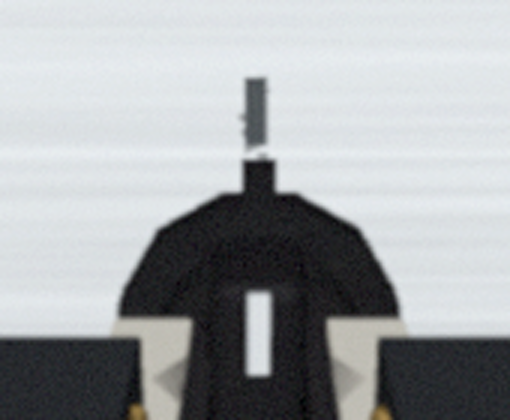

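The nose at (259,160) lines up with the mark at (256,80–145), within about 1 mm. I'll nudge down half a millimetre, open and rise.

>>> drive_tool(
  plan=[
    [[0.0006,0,0],[0,0,0],0],
    [[0.0008,0,0],[0,0,0],0],
    [[0.0006,0,0],[0,0,0],0.2],
    [[0.0006,0,0],[0,0,0],0.5],
    [[0.0006,0,0],[0,0,0],0.7],
    [[0,0,0],[0,0,0],0.7],
    [[0,0,0],[0,0,0],0.7],
    [[0,0,0],[0,0,0],0.7],
    [[0,0,0],[0,0,0],0.7],
    [[0,0,0],[0,0,0],0.7],
    [[0,0,0],[0,0,0],0.7],
  ],
)

```text
clock: 19.15
tool_pos: [0.4906, -0.0636, 0.0876]
orientation: [-152.7, 89.8, 17.7]
force: [-0.6, 0.3, 0.1]
opening: 0.0603
```

```bash
python3 -c "
from h import *
st()"
```

```text
t 19.15 p [ 0.4906 -0.0636  0.0876] yang -99.65 x [ 0.003  0.001 -1.   ] F [-0.59  0.31  0.15] M [-0.1   0.14  0.02] op 0.0603 q [ 15.4  11.7 -32.4  -0.  -45.8  64.9]
```

>>> drive_tool(
  plan=[
    [[-0.02,0,0],[0,0,0],0.7],
    [[-0.05,0,0],[0,0,0],0.7],
    [[-0.08,0,0],[0,0,0],0.7],
    [[-0.11,0,0],[0,0,0],0.7],
    [[-0.13,0,0],[0,0,0],0.7],
    [[-0.13,0,0.08],[0,0,0],0.7],
    [[-0.13,0,0.08],[0,0,0],0.7],
    [[-0.13,0,0.08],[0,0,0],0.7],
    [[-0.13,0,0.08],[0,0,0],0.7],
  ],
)

```text
clock: 19.9
tool_pos: [0.4101, -0.0502, 0.2181]
orientation: [-149.6, 89.7, 20.9]
force: [0.5, 0.6, 0.0]
opening: 0.0611
```

```bash
python3 - <<'E'
from h import *
st(); a=ctrl.snapshot('wrist');cal=ctrl.get_calibration('wrist')
for n,z in dict(off_mark=.063,knob_nose=.0855,knob_centre=.0855,other_nose=.0855).items():
    for r in ctrl.landmark_of('wrist',n)[:2]: print(n,round(r['confidence'],2),np.round(r['pixel'],1),onz(cal,r['pixel'],z).round(4))
b=ctrl.snapshot('scene')
for n in ('knob_centre','other_nose'):
    for r in ctrl.landmark_of('scene',n)[:2]: print('scene',n,round(r['confidence'],2),np.round(r['pixel'],1))
A=a[30:270,160:480];B=cv2.resize(b[190:260,260:380],(480,480),interpolation=cv2.INTER_CUBIC)[:, :400]
cv2.imwrite('pics/end.png',np.hstack([cv2.resize(A,(400,300)),cv2.resize(B,(400,300))]))
E
```

```text
t 19.9 p [ 0.4101 -0.0502  0.2181] yang -99.59 x [ 0.005  0.002 -1.   ] F [0.55 0.58 0.04] M [-0.12  0.   -0.05] op 0.0611 q [ 20.7  -5.1 -30.9  -0.  -63.9  59.7]
off_mark 0.71 [313.8  88.3] [ 0.5276 -0.0678  0.063 ]
knob_nose 0.62 [315.6  91.9] [ 0.522  -0.0684  0.0855]
knob_centre 0.64 [316.  135.9] [ 0.4899 -0.0633  0.0855]
other_nose 0.62 [180.2 102. ] [0.533  0.0361 0.0855]
scene knob_centre 0.86 [288.8 225.1]
scene other_nose 0.66 [336.3 234.5]
```

View pics/end.png

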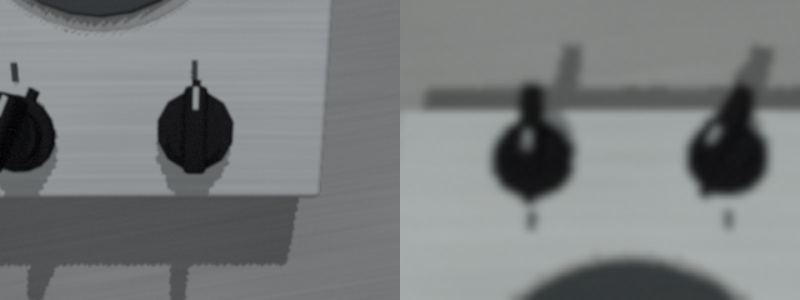

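The fitted knob sits level with the other one in the scene view, its nose points at the mark, and the tool touches nothing. I'm handing in.

```bash
python3 -c "
from h import *
ctrl.close_job();st()"
```

```text
the job is handed in; nothing more can be done
the job is handed in; nothing more can be done
```

The knob is back on its shaft, turned to the off mark and released, and I handed the job in at about 20 s. No verdict was reported.

I gripped the knob across its bar and read the shaft's flat in the wrist camera, about 80° clockwise of off. I slid the knob on at that angle, pushed it down to the collar in small steps and turned it back about 80° counter-clockwise. I then opened the gripper and rose clear.

**Checks that agreed:**
- **Height:** firm contact (about 14 N) came at tool height 0.0873 m, exactly the collar height plus the grip height. The knob had not slipped in the grip.
- **Forces:** the readings I took while turning showed no more than about 7 N from the side.
- **Off mark:** the nose lined up with the mark within about 1 mm before release, and still looked aligned in the last picture.
- **Release:** the final force reading was near zero, with the gripper well clear.
- **Other knob:** it looks untouched and sits level with the fitted one. The cup, timer and brush were never approached closely, but I did not re-measure them.

**Checks that did not agree or were not clear:**
- **Catch:** I saw no clear 4–10 N peak from it in the force readings, which come only at the end of each move. That it snapped home rests on the height and on the pictures.
- **Axis position:** estimates of where the knob's axis lay in the grip differed by about 2–3 mm. The bore still went on with no sideways search.

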